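# Draw the spice pot out of the packed jam jars and weigh it

### The job

Weigh the small spice pot with the steel screw cap that is packed in among the jam jars in the counter rail. There is no room to grip it there, so feel for its cap (screwed on more or less far) with a fingertip, press on it lightly and slide the pot along the table out of the open front, upright and without shifting the jam jars, until there is a finger's width of room all round it; then pick it up and set it down softly, upright and wholly on the plate of the kitchen scale beside the pack. Do not lift it among the jars, bear down hard on it or disturb anything else.

Things in the scene. Friction and masses are not known exactly. Their poses are not given: they have to be found in the camera images.
- pot: Spice pot to be weighed: small round glass pot, 58 mm across, with a flat knurled steel screw cap, 61 mm across; about 0.14 kg; the smallest of the pack and the only one with a bare steel cap. Origin: centre of its underside, z up; glass from 0 to 46 mm up. It stands in the middle of the front row touching the jars left, right and straight behind it; no finger fits there. Its smooth foot (52 mm) slides with friction 0.2.
- lid (a point): On the pot's axis 62 mm above its underside. The cap is screwed on more or less far: its flat top lies 0 to 7 mm above this point (not measured, feel for it) and does not give way. Shut fingertips pressed on it with 8 to 12 N carry the pot along. Pressed ahead of the middle it tips over its leading edge; pressed 10 to 17 mm behind the middle it stays flat. Over 35 N cracks the glass.
- rail: Fixed three-sided rail of 6 mm steel rod on posts, 63 mm high, 215 mm wide inside, round the left, right and far side of the pack; no floor. Origin: on the table where the pot stands at the start (middle of the front row), 30 mm inside the ends of the side rods and 107 mm before the far rod. Its -x axis points straight out of the open front, +y to the left (looking in from there), z up.
- scale: Fixed flat black kitchen scale, the near one on the open table beside the pack (another stands far back at the wall), 168 mm deep (x), 176 mm wide (y), 38 mm high. Origin: centre of its underside; its -x axis points to the button strip at its front edge, z up.
- plate (a point): Centre of the scale's flat weighing plate, on its top face, 38 mm above the table and 20 mm behind (+x of) the scale's origin; axes as the scale's. The plate reaches 59 mm before and behind this point and 80 mm to either side.
- jar_left: Jam jar with a white screw lid, 68 mm across and 72 mm high, 0.16 kg, loose, left of the pot (seen from the open front of the rail). Origin: centre of its underside. To be left where it stands.
- jar_right: Jam jar with a white screw lid, 70 mm across and 70 mm high, 0.16 kg, loose, right of the pot (seen from the open front of the rail). Origin: centre of its underside. To be left where it stands.
- jar_behind: Jam jar with a white screw lid, 69 mm across and 68 mm high, 0.16 kg, loose, straight behind the pot (seen from the open front of the rail). Origin: centre of its underside. To be left where it stands.
- jar_back_left: Jam jar with a white screw lid, 70 mm across and 70 mm high, 0.16 kg, loose, diagonally behind and left of the pot (seen from the open front of the rail). Origin: centre of its underside. To be left where it stands.
- jar_back_right: Jam jar with a white screw lid, 68 mm across and 72 mm high, 0.16 kg, loose, diagonally behind and right of the pot (seen from the open front of the rail). Origin: centre of its underside. To be left where it stands.
- jigger: Double-ended steel jigger, 46 mm across, 77 mm high, standing loose at the side of the work. Origin: centre of its underside. Leave alone.
- shaker: Small glass spice shaker with a domed chromed cap, 44 mm across, 72 mm high, standing loose at the side of the work. Origin: centre of its underside. Leave alone.
There are look-alikes about, which are no part of the job. There is more than one size of the scale; the one meant has the size given above.

How it is judged:
On the way:
1. the pot, still standing upright on the table, has been slid at least 45 mm out of its place, so that there is a finger's width of room between it and every jar (horizontal distance between pot and rail above 0.045 m and height (world z) of pot below 0.004 m and angle between pot's own z axis and vertical below 0.08 rad), for 0.2 s.
At the end, for the whole second after the job is handed in: The pot stands upright, at rest and released, with its foot wholly on the scale's plate (centre within 33 mm of the plate's centre along the scale's x, 52 mm along y); all five jam jars are within 8 mm of where they stood, the jigger and spice shaker within 30 mm (x of pot in the frame of plate between -0.033 and 0.033 m and y of pot in the frame of plate between -0.052 and 0.052 m and z of pot in the frame of plate between -0.004 and 0.004 m and angle between pot's own z axis and vertical below 0.08 rad and linear speed of pot below 0.02 m/s and contact force between pot and scale above 0.3 N and distance of each of jar_left, jar_right, jar_behind, jar_back_left, jar_back_right from where it was at the start of the episode below 0.008 m and distance of each of jigger, shaker from where it was at the start of the episode below 0.03 m); the robot touches nothing.
It fails at once if a jam jar shifted by more than 8 mm, or the jigger or spice shaker by more than 30 mm (distance of any of jar_left, jar_right, jar_behind, jar_back_left, jar_back_right from where it was at the start of the episode above 0.008 m or distance of any of jigger, shaker from where it was at the start of the episode above 0.03 m).
It fails at once if the pot lifted off the table while still among the jars (less than 43 mm from its place) (horizontal distance between pot and rail below 0.043 m and height (world z) of pot above 0.014 m).
It fails at once if the pot tipped by more than 0.35 rad (20 degrees) (angle between pot's own z axis and vertical above 0.35 rad).
It fails at once if the pot among the jars pressed with more than 35 N (fingers on pot) (horizontal distance between pot and rail below 0.043 m and contact force between the fingers and pot above 35 N).
It fails at once if the pot put down hard on the scale (more than 40 N between them) (contact force between pot and scale above 40 N).
It also fails if it takes over 51 s, if anything falls off the work surface, if the arm or the gripper's body presses on something with over 40 N, if the wrist force passes 120 N, or if a joint passes its speed limit or range.

### The arm

A 6-joint arm with a two-finger parallel gripper is mounted at the origin on a cart in front of the work surface, level with it; the furniture and walls round the work are solid. World frame = base frame: x ahead of the robot, y to its left, z up, the work surface at z = 0. Lengths are in m, angles in rad, forces in N, time in s.
With the tool pointing down it reaches from about 0.3 to 0.775 m from the base axis. Payload 14.6 kg.
Tool frame: the origin (TCP) lies on the centre line of the jaws, within the pads' length; the fingertips stand 19 mm ahead of it and the grasp point (between the pads) is the TCP; z points along the fingers, y is the direction in which the jaws open and shut (so a half turn about z gives the same grasp; the last joint's range is limited). The gripper opens to 94 mm and grips with 3 to 60 N. Pads are 16 mm wide; open, the fingers measure 119 mm over their backs; the gripper's body (75 mm by 177 mm) begins 78 mm behind the grasp point.
Start: joints at [-1.303, 0.3, 1.521, -0, 1.321, -0.067], TCP at [0.181, -0.519, 0.224] pointing down, gripper open.
Joint ranges: [-3.03, 3.03], [-0.79, 2.21], [0.23, 2.52], [-1.04, 4.18], [0, 3.07], [-2.55, 2.55]. Speed limits (rad/s): [2.22, 2.22, 2.57, 3.14, 3.14, 3.14].

### API

Orientations are given as [roll, pitch, yaw] about the fixed x, y, z axes, in that order (R = Rz(yaw) Ry(pitch) Rx(roll)).
In Python, from station import ctrl gives the robot as it stands. The module is installed in compiled form; this text tells all that it offers.
- The arm moves only by the shell command python3 -m creep 'ROWS' [FORCE]. ROWS is a JSON object of lists of equal length, an entry for each row: "translation": the shift along the world's x, y, z in mm, a list of three; "yaw": the turn about the world's z in rad; "gripper": the closure in counts, from 0 (fully open) to 255 (shut). A call has 1 to 5 rows; each row is the pose to reach, as a shift and turn from the pose measured when the call began; what a row does not reach only later rows make up. A row lasts 1/12 s, in which the tool goes at most 41.7 mm and 7.16 degrees, less where a joint would pass 70% of its speed; a pose out of reach is approached as far as the arm can. A call with a gripper value outside its range is refused whole. The fingers move at their own pace and stop on an object; FORCE is the grip in N (left out, the last holds). Time passes only in rows, so rows that repeat a pose let the fingers close. It gives the time, the measured TCP pose, the force and the opening at its end, in the units of the state.
- ctrl.get_obs(): the state, without advancing time (a new reading comes with each control period).
- ctrl.camera(name): name is "scene" or "top" or "wrist"; returns a dict with "pixels" (420x560x3 uint8, red, green, blue), "depth" (420x560 float32, m along the optical axis (not along the pixel's ray), 0 where there is no reading), "fx", "fy", "cx", "cy" (pixels), "R" (3x3) and "t" (3): a world point X has camera coordinates R X + t; the wrist camera has in their place "tool_from_camera" (4x4, takes a point from camera to tool coordinates, whose origin is the TCP and whose axes are the flange's). Camera axes: x right, y down, z forward; pixel columns grow to the right and rows downward; lengths in m; the calibration is good to about 2 mm. A picture is of the moment at which its call begins: read the wrist's pose just before it.
- ctrl.hand_in(): hands the job in, once; it reports no verdict.
The state is a dict: "time_s": time; "qpos": joint angles; "joint_vel": joint speeds; "tau": joint torques, N m; "ee_pos": TCP position; "eef_rot": TCP orientation; "force": force on the tool from outside, world axes, zero at the start; "moment": the same for the moment, N m; "grip_width": finger opening in m.
Only numpy, scipy, OpenCV 4.12 (cv2) and the standard library are available. Lean on these libraries where they do the work, as an engineer would, in place of code of your own. Each camera call takes 0.05 s, during which the arm holds its last target. There are 200 camera calls.

## Working session

There is one attempt and no reset: what is moved stays moved. The work goes in short steps, Python scripts to look and compute and a shell command to move; the robot and the scene stay as the last step left them, time stands still between calls to the robot, and variables do not carry over. Pictures are saved under pics/ and viewed, about 8 in all and at most 12, crops included, and the job is handed in when it is done.

```bash
mkdir -p pics; cat > h.py <<'E'
import numpy as np, cv2
from station import ctrl
def snap(n):
    c=ctrl.camera(n); np.savez(f'{n}.npz',**c); return c
def world(c):
    v,u=np.mgrid[:420,:560]; d=c['depth']
    P=np.stack([(u-c['cx'])/c['fx']*d,(v-c['cy'])/c['fy']*d,d],-1)
    return (P-c['t'])@c['R']
def save(name,im): cv2.imwrite(f'pics/{name}.png',im[...,::-1])
E
python3 - <<'E'
from h import *
a=snap('scene');b=snap('top')
o=ctrl.get_obs();print(o['time_s'],o['ee_pos'],o['eef_rot'],o['force'],o['grip_width'])
save('a_scene',cv2.resize(a['pixels'],(800,600)));save('a_top',cv2.resize(b['pixels'],(800,600)))
E
```

```text
0.1 [ 0.18065924 -0.51925616  0.22394674] [-3.14056089e+00 -7.17050137e-05  3.34802257e-01] [-0.88967604 -0.32140996 -0.05071388] 0.09405501605267196
```

View pics/a_top.png

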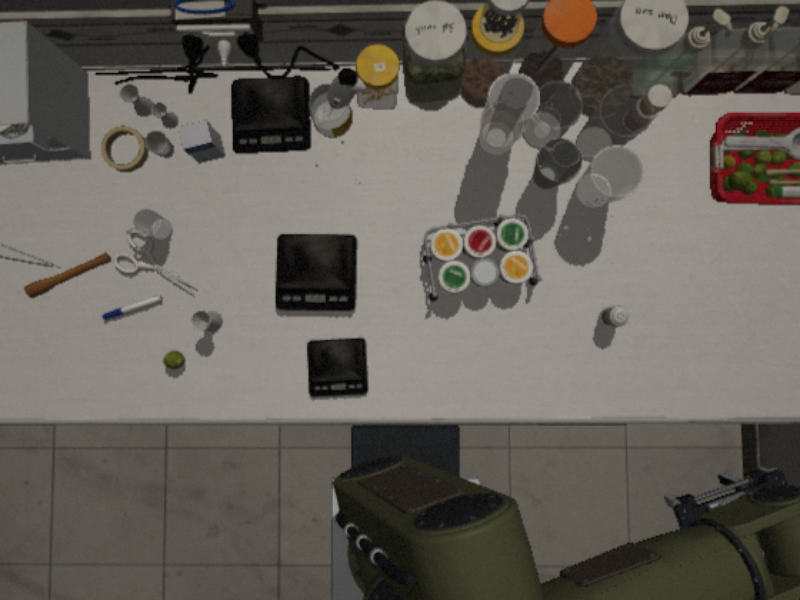

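View pics/a_scene.png

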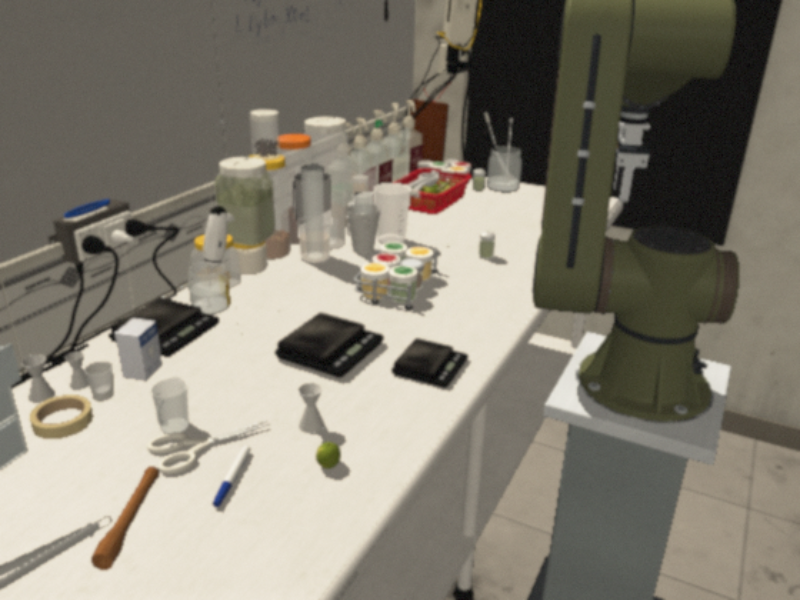

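Top view (800×600 scale): pot's bare steel cap at (484,272), between green lid (453,276) and orange lid (516,267), red lid (480,240) behind. The scale candidates are (316,272) mid-size, (337,366) small and near, and (270,115) at the wall. By size I expect (316,272). The jigger is at (207,321) and the shaker at (615,316).

```bash
python3 - <<'E'
from h import *
b=dict(np.load('top.npz'));W=world(b);s=0.7
def box(u,v,r,zlo,zhi,name):
    u,v=int(u*s),int(v*s);p=W[v-r:v+r+1,u-r:u+r+1].reshape(-1,3)
    d=b['depth'][v-r:v+r+1,u-r:u+r+1].ravel();p=p[(d>0)&(p[:,2]>zlo)&(p[:,2]<zhi)]
    if len(p)<5: print(name,'few',len(p));return
    (c,sz,a)=cv2.minAreaRect(p[:,:2].astype(np.float32)*1000)
    print(name,len(p),'med',np.median(p,0).round(4),'rect',np.round(c),np.round(sz),round(a,1),'z',np.percentile(p[:,2],[5,95]).round(4))
for n,u,v in [('pot',484,272),('JL',453,276),('JR',516,267),('JB',480,240),('JBL',446,244),('JBR',513,234)]: box(u,v,8,.055,.09,n)
for n,u,v,r in [('mid',316,272,42),('small',337,366,28),('far',270,115,36)]: box(u,v,r,.02,.05,n)
box(207,321,16,.03,.1,'jig');box(615,316,12,.03,.1,'shaker');box(316,272,3,-1,1,'platez');box(400,350,3,-1,1,'table')
im=b['pixels'][140:225,280:400];save('b_crop',cv2.resize(im,None,fx=6,fy=6,interpolation=2))
E
```

```text
pot 272 med [ 0.5902 -0.1656  0.0661] rect [ 591. -166.] [48. 49.] 89.3 z [0.061 0.07 ]
JL 285 med [ 0.5812 -0.1023  0.0727] rect [ 581. -102.] [48. 49.] 89.3 z [0.0689 0.0765]
JR 286 med [ 0.6009 -0.2328  0.0708] rect [ 601. -233.] [49. 50.] 88.4 z [0.067  0.0749]
JB 284 med [ 0.6557 -0.1599  0.0692] rect [ 656. -160.] [49. 50.] 89.2 z [0.0645 0.073 ]
JBL 283 med [ 0.6501 -0.0885  0.0707] rect [651. -88.] [48. 50.] 89.3 z [0.0663 0.0749]
JBR 285 med [ 0.6692 -0.228   0.0727] rect [ 670. -228.] [49. 50.] 87.8 z [0.0686 0.0767]
mid 2658 med [0.5999 0.1892 0.0367] rect [597. 191.] [175. 166.] 89.4 z [0.021  0.0418]
small 1040 med [0.4062 0.1469 0.0252] rect [399. 146.] [ 99. 117.] 2.9 z [0.0213 0.0294]
far 2122 med [0.9614 0.2938 0.0336] rect [964. 291.] [210. 230.] 0.3 z [0.0215 0.0387]
jig 166 med [0.4926 0.4271 0.0669] rect [492. 423.] [40. 39.] 26.5 z [0.0356 0.0785]
shaker 211 med [ 0.4956 -0.4364  0.0679] rect [ 495. -441.] [41. 41.] 59.1 z [0.0376 0.0739]
platez 49 med [0.5964 0.1884 0.0383] rect [597. 189.] [19. 20.] 87.8 z [0.0332 0.0421]
table 49 med [0.4299 0.009  0.0009] rect [430.   9.] [19. 19.] 89.7 z [-0.0055  0.0042]
```

View pics/b_crop.png

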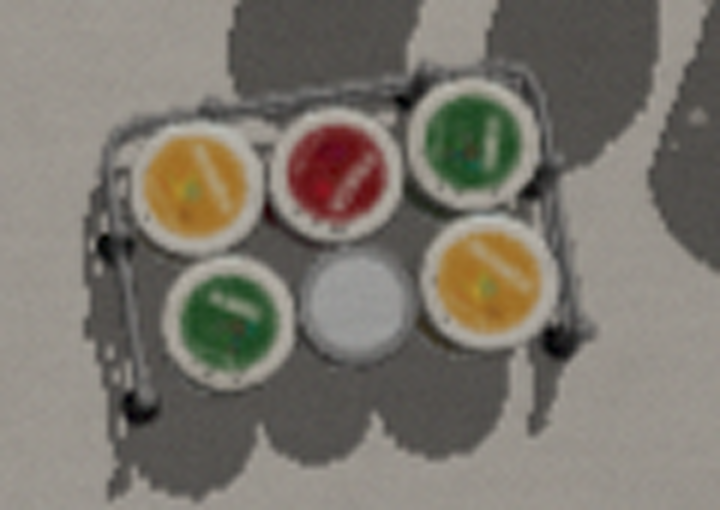

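The crop confirms the bare steel cap at crop (357,304), hemmed in by white-lidded jars. The rail opens toward the robot and is yawed slightly. The mid scale measures 166×175×38, so it is the right one. Next: accurate centres.

```bash
python3 - <<'E'
from h import *
b=dict(np.load('top.npz'))
def ray(cu,cv_,z):
    u=280+(cu+.5)/6-.5;v=140+(cv_+.5)/6-.5
    d=b['R'].T@np.array([(u-b['cx'])/b['fx'],(v-b['cy'])/b['fy'],1]);o=-b['R'].T@b['t']
    return (o+d*(z-o[2])/d[2])*1000
J={n:ray(*p) for n,p in dict(pot=(357,304,.065),JL=(228,322,.072),JR=(489,282,.07),JB=(336,175,.068),JBL=(197,187,.07),JBR=(473,143,.072)).items()}
for n,p in J.items(): print(n,p.round(1),np.linalg.norm(p[:2]-J['pot'][:2]).round(1))
d=J['JL']-J['JR'];print('yaw LR',np.arctan2(-d[0],d[1]));d=J['JBL']-J['JBR'];print('yaw back',np.arctan2(-d[0],d[1]))
d=J['JB']-J['pot'];print('yaw pot-JB',np.arctan2(d[1],d[0]))
for p,q in [((112,150),(141,405)),((530,80),(565,335))]:
    d=ray(*p,.06)-ray(*q,.06);print('yaw rod',np.arctan2(d[1],d[0]))
d=ray(140,122,.06)-ray(500,68,.06);print('far',np.arctan2(-d[0],d[1]))
E
python3 -m creep '{"translation":[[35,30,0],[70,60,0],[105,90,0],[140,120,0],[170,150,0]],"yaw":[-0.05,-0.1,-0.15,-0.19,-0.19],"gripper":[255,255,255,255,255]}'
```

```text
pot [ 589.6 -168.7   65. ] 0.0
JL [ 580.4 -104.1   72. ] 65.3
JR [ 599.5 -233.2   70. ] 65.3
JB [ 653.9 -158.9   68. ] 65.0
JBL [648.2 -89.6  70. ] 98.4
JBR [ 668.6 -226.2   72. ] 97.7
yaw LR 0.1464509385546677
yaw back 0.14792945477067362
yaw pot-JB 0.15196061228256
yaw rod 0.10307983318008697
yaw rod 0.11519392542818647
far 0.14031926179834425
time_s: 0.52
ee_pos: [0.3384, -0.3806, 0.2237]
eef_rot: [-3.14, 0.0, 0.142]
force: [-0.3, -1.1, 0.2]
grip_width: 0.0641
```

```bash

python3 -m creep '{"translation":[[32,26,0],[64,52,0],[96,78,0],[128,104,0],[160,130,0]],"yaw":[0.005,0.005,0.005,0.005,0.005],"gripper":[255,255,255,255,255]}'
python3 -m creep '{"translation":[[25,20,-20],[50,40,-40],[75,60,-60],[95,80,-80],[95,80,-90]],"yaw":[0,0,0,0,0],"gripper":[255,255,255,255,255]}'
```

```text
time_s: 0.93
ee_pos: [0.4996, -0.2488, 0.2236]
eef_rot: [-3.14, 0.0, 0.147]
force: [0.3, -0.8, 0.0]
grip_width: 0.0307
time_s: 1.35
ee_pos: [0.5962, -0.1649, 0.1302]
eef_rot: [-3.138, 0.003, 0.15]
force: [-0.2, 0.2, -0.8]
grip_width: 0.0008
```

```bash
python3 - <<'E'
from h import *
from scipy.spatial.transform import Rotation as Ro
o=ctrl.get_obs();c=snap('wrist');T=c['tool_from_camera']
print(o['ee_pos'],o['grip_width'],T.round(3))
save('c_wrist',cv2.resize(c['pixels'],(800,600)))
np.savez('wpose.npz',p=o['ee_pos'],r=o['eef_rot'])
E
```

```text
[ 0.59617635 -0.16494542  0.13024395] 0.0007934498854067601 [[-0.001 -0.967 -0.256  0.074]
 [ 1.    -0.001  0.001 -0.002]
 [-0.001 -0.256  0.967 -0.161]
 [ 0.     0.     0.     1.   ]]
```

View pics/c_wrist.png

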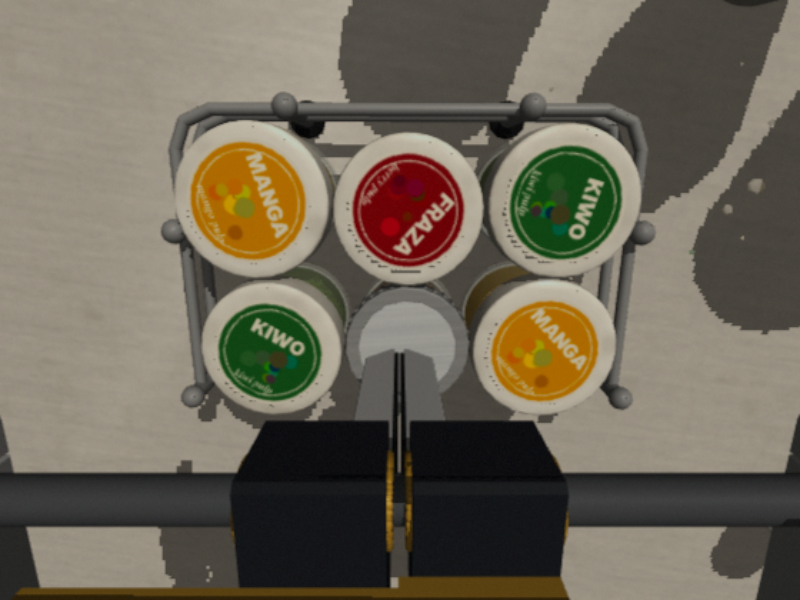

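The wrist view is aligned with the rail (far rod horizontal). The cap is centred at about (408,344), with its edges at 347 and 469. Intersecting that ray with the cap plane.

```bash
python3 - <<'E'
from h import *
from scipy.spatial.transform import Rotation as Ro
c=dict(np.load('wrist.npz'));w=np.load('wpose.npz');T=c['tool_from_camera'];Rw=Ro.from_euler('xyz',w['r']).as_matrix()
def ray(u,v,z):
    u,v=u*.7,v*.7;d=Rw@T[:3,:3]@np.array([(u-c['cx'])/c['fx'],(v-c['cy'])/c['fy'],1]);o=Rw@T[:3,3]+w['p'];return o+d*(z-o[2])/d[2]
for p in [(408,344),(347,344),(469,344),(408,288)]: print(p,ray(*p,.065).round(4))
for p,z in [((272,346),.072),((544,346),.07),((409,208),.068)]: print(ray(*p,z).round(4))
d=ray(560,110,.06)-ray(260,110,.06);print('yaw',np.arctan2(d[0],-d[1]))
# cap depth
W=c['depth'][int(310*.7):int(335*.7),int(385*.7):int(430*.7)];u=408*.7;v=322*.7;z=np.median(W)
P=Rw@(T[:3,:3]@(np.array([(u-c['cx'])/c['fx'],(v-c['cy'])/c['fy'],1])*z)+T[:3,3])+w['p'];print('cap z',P.round(4))
E
```

```text
(408, 344) [ 0.5913 -0.1684  0.065 ]
(347, 344) [ 0.5869 -0.1389  0.065 ]
(469, 344) [ 0.5958 -0.1978  0.065 ]
(408, 288) [ 0.619  -0.1641  0.065 ]
[ 0.5831 -0.1044  0.072 ]
[ 0.6018 -0.2323  0.07  ]
[ 0.656  -0.1587  0.068 ]
yaw 0.14918167612078467
cap z [ 0.6029 -0.1665  0.0666]
```

```bash
python3 -m creep '{"translation":[[7,-2,-10],[7,-2,-22],[7,-2,-32],[7,-2,-36],[7,-2,-36]],"yaw":[0,0,0,0,0],"gripper":[255,255,255,255,255]}'
```

```text
time_s: 1.82
ee_pos: [0.6005, -0.1688, 0.0922]
eef_rot: [-3.137, 0.007, 0.149]
force: [0.2, 0.0, -0.1]
grip_width: 0.0003
```

```bash
python3 -m creep '{"translation":[[3,2,-1],[3,2,-2],[3,2,-3],[3,2,-3]],"yaw":[0,0,0,0],"gripper":[255,255,255,255]}'
```

```text
time_s: 2.15
ee_pos: [0.6036, -0.1668, 0.0895]
eef_rot: [-3.137, 0.006, 0.149]
force: [0.3, 0.6, 0.2]
grip_width: 0.0003
```

```bash
python3 -m creep '{"translation":[[0,0,-0.5],[0,0,-1],[0,0,-1.5]],"yaw":[0,0,0],"gripper":[255,255,255]}'
python3 -m creep '{"translation":[[0,0,-0.5],[0,0,-1]],"yaw":[0,0],"gripper":[255,255]}'
```

```text
time_s: 2.4
ee_pos: [0.6036, -0.1668, 0.088]
eef_rot: [-3.137, 0.006, 0.149]
force: [0.2, 0.3, -0.5]
grip_width: 0.0009
time_s: 2.57
ee_pos: [0.6036, -0.1668, 0.087]
eef_rot: [-3.137, 0.006, 0.149]
force: [-0.1, 0.0, 0.2]
grip_width: 0.0006
```

```bash
python3 -m creep '{"translation":[[0,0,-0.5],[0,0,-1]],"yaw":[0,0],"gripper":[255,255]}'
python3 -m creep '{"translation":[[0,0,-0.4],[0,0,-0.7]],"yaw":[0,0],"gripper":[255,255]}'
```

```text
time_s: 2.73
ee_pos: [0.6036, -0.1668, 0.086]
eef_rot: [-3.137, 0.006, 0.149]
force: [-0.2, 0.7, -0.5]
grip_width: 0.0003
time_s: 2.9
ee_pos: [0.6036, -0.1668, 0.0852]
eef_rot: [-3.137, 0.006, 0.149]
force: [-0.1, -0.5, -1.3]
grip_width: 0.0002
```

```bash
for i in 1; do python3 -m creep '{"translation":[[0,0,-0.5],[0,0,-0.7]],"yaw":[0,0],"gripper":[255,255]}'; done
python3 -m creep '{"translation":[[0,0,-0.5],[0,0,-0.7]],"yaw":[0,0],"gripper":[255,255]}'
```

```text
time_s: 3.07
ee_pos: [0.6038, -0.1669, 0.0848]
eef_rot: [-3.137, 0.006, 0.149]
force: [-2.0, 0.5, 4.2]
grip_width: 0.0001
time_s: 3.23
ee_pos: [0.6041, -0.1669, 0.0848]
eef_rot: [-3.138, 0.005, 0.149]
force: [-1.3, 1.0, 8.5]
grip_width: 0.0003
```

Contact at TCP z≈0.0848, so the cap top is at about 65.8 mm. Stiffness is about 12 N/mm, so I'll slide with a 0.8 mm press.

```bash
python3 -m creep '{"translation":[[-1,-0.1,-0.8],[-3,-0.4,-0.8],[-6,-0.9,-0.8],[-9,-1.3,-0.8],[-12,-1.8,-0.8]],"yaw":[0,0,0,0,0],"gripper":[255,255,255,255,255]}'
```

```text
time_s: 3.65
ee_pos: [0.5927, -0.1688, 0.0848]
eef_rot: [-3.139, 0.002, 0.149]
force: [3.0, 0.5, 5.2]
grip_width: -0.0001
```

```bash
python3 -m creep '{"translation":[[0,0,-0.9],[0,0,-0.9]],"yaw":[0,0],"gripper":[255,255]}'; python3 - <<'E'
from h import *
o=ctrl.get_obs();c=snap('wrist')
print(o['ee_pos'],o['force'])
save('d_wrist',c['pixels'])
E
```

```text
time_s: 3.82
ee_pos: [0.593, -0.169, 0.0848]
eef_rot: [-3.139, 0.001, 0.149]
force: [-2.8, 1.2, 7.5]
grip_width: 0.0004
[ 0.59299723 -0.16896288  0.08476203] [-2.76916812  1.21719251  7.54507452]
```

View pics/d_wrist.png

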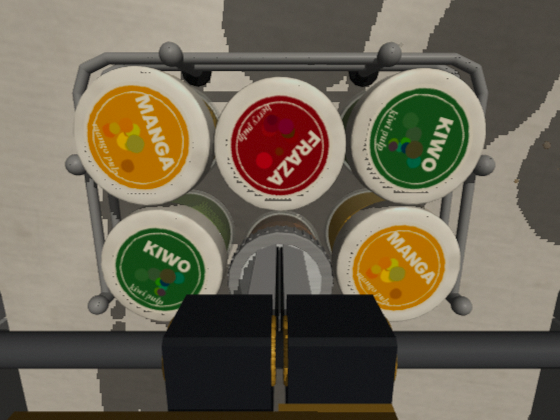

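The view shows the cap's rear edge at about (280,232), with a gap opening to the red jar (lid edge near 210). Checking how far the pot moved.

```bash
cat >> h.py <<'E'
from scipy.spatial.transform import Rotation as Ro
def wray(c,p,r,u,v,z):
    T=c['tool_from_camera'];Rw=Ro.from_euler('xyz',r).as_matrix()
    d=Rw@T[:3,:3]@np.array([(u-c['cx'])/c['fx'],(v-c['cy'])/c['fy'],1]);o=Rw@T[:3,3]+p;return (o+d*(z-o[2])/d[2]).round(4)
E
python3 - <<'E'
from h import *
c=dict(np.load('wrist.npz'));p=[.593,-.169,.0848];r=[-3.139,.001,.149]
print('rear edge',wray(c,p,r,280,232,.0658))
for n,u,v,z in [('JL',162,267,.072),('JR',398,264,.07),('JB',280,143,.068)]: print(n,wray(c,p,r,u,v,z))
E
```

```text
rear edge [ 0.6088 -0.1654  0.0658]
JL [ 0.5814 -0.1042  0.072 ]
JR [ 0.6015 -0.2322  0.07  ]
JB [ 0.6565 -0.1582  0.068 ]
```

The pot moved about 10 mm with the finger, the jars stayed put, and the finger is about 14 mm behind centre. Continuing.

```bash
python3 -m creep '{"translation":[[-3,-0.4,-0.9],[-6,-0.9,-1],[-10,-1.5,-1],[-14,-2,-1],[-18,-2.7,-1]],"yaw":[0,0,0,0,0],"gripper":[255,255,255,255,255]}'
python3 -m creep '{"translation":[[-3,-0.4,-1],[-7,-1,-1],[-11,-1.6,-1],[-15,-2.2,-1],[-19,-2.8,-1]],"yaw":[0,0,0,0,0],"gripper":[255,255,255,255,255]}'
```

```text
time_s: 4.28
ee_pos: [0.5757, -0.1718, 0.0847]
eef_rot: [-3.14, -0.001, 0.149]
force: [3.9, 1.1, 5.8]
grip_width: 0.0004
time_s: 4.7
ee_pos: [0.5575, -0.1748, 0.0848]
eef_rot: [-3.142, -0.004, 0.149]
force: [3.1, 0.6, 5.6]
grip_width: 0.0005
```

```bash
python3 -m creep '{"translation":[[-3,-0.4,-1.2],[-7,-1,-1.3],[-11,-1.6,-1.3],[-15,-2.2,-1.3],[-19,-2.8,-1.3]],"yaw":[0,0,0,0,0],"gripper":[255,255,255,255,255]}'
python3 - <<'E'
from h import *
o=ctrl.get_obs();c=snap('wrist')
print(o['ee_pos'],o['force'],o['eef_rot'])
save('e_wrist',c['pixels'])
E
```

```text
time_s: 5.12
ee_pos: [0.5395, -0.1779, 0.0847]
eef_rot: [3.14, -0.007, 0.149]
force: [3.9, 0.9, 8.3]
grip_width: 0.0002
[ 0.53948299 -0.17792774  0.08472934] [3.88193487 0.87555054 8.2756237 ] [ 3.14010674 -0.00733685  0.14924667]
```

View pics/e_wrist.png

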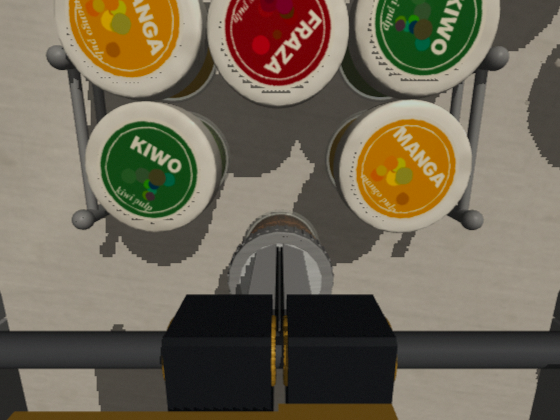

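The pot has followed with the cap edge at the same place in view (280,232), now about 64 mm out. One more stretch.

```bash
python3 -m creep '{"translation":[[-3,-0.4,-1.2],[-7,-1,-1.3],[-11,-1.6,-1.3],[-15,-2.2,-1.3],[-19,-2.8,-1.3]],"yaw":[0,0,0,0,0],"gripper":[255,255,255,255,255]}'
python3 -m creep '{"translation":[[0,0,-0.7],[0,0,-0.3],[0,0,5],[0,0,20],[0,0,45]],"yaw":[0,0,0,0,0],"gripper":[255,255,255,255,255]}'
```

```text
time_s: 5.58
ee_pos: [0.5211, -0.1812, 0.0848]
eef_rot: [3.138, -0.011, 0.149]
force: [3.6, 0.6, 8.3]
grip_width: 0.0001
time_s: 6.0
ee_pos: [0.52, -0.1807, 0.1283]
eef_rot: [3.141, -0.007, 0.149]
force: [-0.3, 0.9, 0.2]
grip_width: 0.0003
```

```bash
python3 -m creep '{"translation":[[-10,-1.5,20],[-30,-4,40],[-30,-4,40]],"yaw":[0,0,0],"gripper":[255,0,0]}' 20
python3 - <<'E'
from h import *
o=ctrl.get_obs();c=snap('wrist')
print(list(o['ee_pos']),list(o['eef_rot']),o['grip_width'])
save('f_wrist',c['pixels'])
E
```

```text
time_s: 6.25
ee_pos: [0.4893, -0.1853, 0.1719]
eef_rot: [3.138, -0.01, 0.149]
force: [0.6, 0.5, 1.5]
grip_width: 0.0106
[np.float64(0.4893340497025993), np.float64(-0.1853166291352545), np.float64(0.17187069972909577)] [np.float64(3.138333990032309), np.float64(-0.009899066099084974), np.float64(0.14891165813519924)] 0.010634469715278932
```

View pics/f_wrist.png

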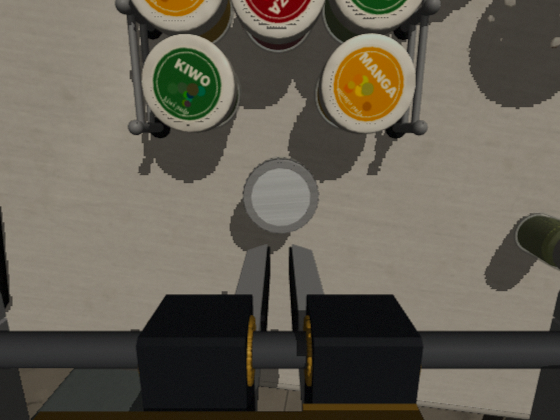

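Pot upright, well clear of the jars, cap centre at (281,195).

```bash
python3 - <<'E'
from h import *
c=dict(np.load('wrist.npz'));p=np.array([.48933,-.18532,.17187]);r=[3.13833,-.0099,.14891]
q=wray(c,p,r,281,195,.0658);print(q,np.linalg.norm(q[:2]-[.5905,-.1685]),'delta',(q-p)*1000)
print('edges',wray(c,p,r,244,195,.0658),wray(c,p,r,318,195,.0658))
for n,u,v,z in [('JL',188,83,.072),('JR',366,83,.07)]: print(n,wray(c,p,r,u,v,z))
b=dict(np.load('top.npz'));W=world(b);m=(abs(W[...,2]-.038)<.008)&(abs(W[...,0]-.597)<.095)&(abs(W[...,1]-.19)<.1)
pts=W[m];R=cv2.minAreaRect((pts[:,:2]*1000).astype(np.float32));print('scale',R,pts.mean(0))
E
```

```text
[ 0.5091 -0.1827  0.0658] 0.08262929262676769 delta [  19.77    2.62 -106.07]
edges [ 0.5048 -0.1536  0.0658] [ 0.5134 -0.2117  0.0658]
JL [ 0.5813 -0.1044  0.072 ]
JR [ 0.6005 -0.231   0.07  ]
scale ((618.6600341796875, 191.45944213867188), (159.78382873535156, 118.86936950683594), 89.52735900878906) [0.61686327 0.19047247 0.03798096]
```

```bash
python3 -m creep '{"translation":[[10,1,0],[20,2.6,0],[20,2.6,0],[20,2.6,0],[20,2.6,0]],"yaw":[0,0,0,0,0],"gripper":[0,0,0,0,0]}'
python3 -m creep '{"translation":[[0,0,0],[0,0,-5],[0,0,-15],[0,0,-30],[0,0,-45]],"yaw":[0,0,0,0,0],"gripper":[0,0,0,0,0]}'
```

```text
time_s: 6.72
ee_pos: [0.5096, -0.1823, 0.1692]
eef_rot: [3.14, -0.008, 0.149]
force: [-0.5, 0.1, -0.3]
grip_width: 0.0478
time_s: 7.13
ee_pos: [0.5093, -0.1823, 0.123]
eef_rot: [3.14, -0.008, 0.149]
force: [0.4, -0.6, -0.5]
grip_width: 0.081
```

```bash
python3 -m creep '{"translation":[[0,0,0],[0,0,-15],[0,0,-35],[0,0,-55],[0,0,-73]],"yaw":[0,0,0,0,0],"gripper":[0,0,0,0,0]}'
python3 -m creep '{"translation":[[0,0,0],[0,0,0],[0,0,0],[0,0,0],[0,0,0]],"yaw":[0,0,0,0,0],"gripper":[255,255,255,255,255]}' 15
python3 -m creep '{"translation":[[0,0,0],[0,0,0],[0,0,0]],"yaw":[0,0,0],"gripper":[255,255,255]}' 15
```

```text
time_s: 7.55
ee_pos: [0.5092, -0.1823, 0.0491]
eef_rot: [3.14, -0.008, 0.149]
force: [0.3, -0.8, -0.5]
grip_width: 0.0942
time_s: 7.97
ee_pos: [0.5097, -0.1825, 0.0503]
eef_rot: [3.139, -0.009, 0.149]
force: [-0.2, -0.6, 0.6]
grip_width: 0.0642
time_s: 8.22
ee_pos: [0.5097, -0.1825, 0.0505]
eef_rot: [3.139, -0.01, 0.149]
force: [0.3, -0.6, -1.2]
grip_width: 0.0599
```

```bash
python3 -m creep '{"translation":[[0,0,0],[0,0,3],[0,0,10],[0,0,25],[0,0,45]],"yaw":[0,0,0,0,0],"gripper":[255,255,255,255,255]}' 20
python3 -m creep '{"translation":[[0,5,20],[0,20,45],[0,40,60],[0,65,60],[0,90,60]],"yaw":[0,0,0,0,0],"gripper":[255,255,255,255,255]}' 20
```

```text
time_s: 8.63
ee_pos: [0.5091, -0.1823, 0.0955]
eef_rot: [3.14, -0.008, 0.148]
force: [-0.3, -0.3, -1.7]
grip_width: 0.0597
time_s: 9.05
ee_pos: [0.5093, -0.0916, 0.1572]
eef_rot: [3.139, -0.01, 0.148]
force: [-0.1, 0.2, -2.4]
grip_width: 0.06
```

```bash
python3 -m creep '{"translation":[[8,25,0],[17,52,0],[28,80,0],[40,108,0],[52,136,0]],"yaw":[0,0,0,0,0],"gripper":[255,255,255,255,255]}'
python3 -m creep '{"translation":[[12,28,0],[24,56,0],[36,85,0],[48,112,0],[54,138,0]],"yaw":[0,0,0,0,0],"gripper":[255,255,255,255,255]}'
python3 -m creep '{"translation":[[0,0,0],[0,0,0],[0,0,0]],"yaw":[0,0,0],"gripper":[255,255,255]}'
```

```text
time_s: 9.47
ee_pos: [0.5617, 0.0459, 0.158]
eef_rot: [3.139, -0.011, 0.148]
force: [0.6, -0.6, -1.7]
grip_width: 0.0599
time_s: 9.88
ee_pos: [0.6163, 0.1855, 0.1585]
eef_rot: [3.139, -0.011, 0.148]
force: [0.8, -0.0, -0.7]
grip_width: 0.0601
time_s: 10.13
ee_pos: [0.6162, 0.1851, 0.1587]
eef_rot: [3.139, -0.011, 0.148]
force: [0.7, -0.3, -2.6]
grip_width: 0.0599
```

```bash
python3 - <<'E'
from h import *
a=snap('top');s=snap('scene');save('g',np.hstack([cv2.resize(a['pixels'][130:240,160:300],(400,314)),cv2.resize(s['pixels'][130:290,150:350],(400,314))]))
E
```

```text
(no output)
```

View pics/g.png

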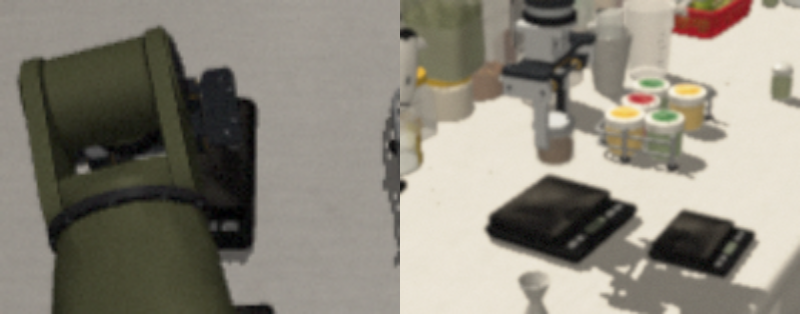

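Scene view (right half, pot at (553,135)) shows it hanging upright in the gripper above the mid scale. Lowering.

```bash
python3 -m creep '{"translation":[[1,3,-15],[2,5,-32],[2,5,-48],[2,5,-58],[2,5,-64]],"yaw":[0,0,0,0,0],"gripper":[255,255,255,255,255]}'
python3 -m creep '{"translation":[[0,0,-1],[0,0,-2],[0,0,-3],[0,0,-3]],"yaw":[0,0,0,0],"gripper":[255,255,255,255]}'
```

```text
time_s: 10.65
ee_pos: [0.6179, 0.1886, 0.0937]
eef_rot: [3.139, -0.01, 0.146]
force: [-0.1, -0.1, -2.0]
grip_width: 0.0598
time_s: 10.98
ee_pos: [0.6182, 0.1886, 0.0914]
eef_rot: [3.139, -0.011, 0.146]
force: [-0.5, 0.4, -2.4]
grip_width: 0.0603
```

```bash
python3 -m creep '{"translation":[[0,0,-0.5],[0,0,-1],[0,0,-1.3]],"yaw":[0,0,0],"gripper":[255,255,255]}'
python3 -m creep '{"translation":[[0,0,-0.5],[0,0,-1]],"yaw":[0,0],"gripper":[255,255]}'
```

```text
time_s: 11.23
ee_pos: [0.6182, 0.1886, 0.0903]
eef_rot: [3.139, -0.011, 0.146]
force: [-0.3, -0.3, -1.2]
grip_width: 0.0598
time_s: 11.4
ee_pos: [0.6183, 0.1887, 0.0894]
eef_rot: [3.139, -0.011, 0.146]
force: [-0.1, -1.0, -2.0]
grip_width: 0.0598
```

```bash
python3 -m creep '{"translation":[[0,0,-0.5],[0,0,-0.8]],"yaw":[0,0],"gripper":[255,255]}'
python3 -m creep '{"translation":[[0,0,-0.4],[0,0,-0.6]],"yaw":[0,0],"gripper":[255,255]}'
```

```text
time_s: 11.57
ee_pos: [0.6183, 0.1887, 0.0886]
eef_rot: [3.139, -0.011, 0.146]
force: [1.0, -0.1, -1.7]
grip_width: 0.0597
time_s: 11.73
ee_pos: [0.6184, 0.1887, 0.088]
eef_rot: [3.139, -0.011, 0.146]
force: [-0.1, -0.6, -0.0]
grip_width: 0.06
```

```bash
python3 -m creep '{"translation":[[0,0,-0.4],[0,0,-0.5]],"yaw":[0,0],"gripper":[255,255]}'
```

```text
time_s: 11.9
ee_pos: [0.6185, 0.1887, 0.088]
eef_rot: [3.139, -0.012, 0.146]
force: [-1.4, -1.0, 3.9]
grip_width: 0.0599
```

Contact made softly (about 6 N net of weight). Releasing.

```bash
python3 -m creep '{"translation":[[0,0,0],[0,0,0],[0,0,0],[0,0,0],[0,0,0]],"yaw":[0,0,0,0,0],"gripper":[0,0,0,0,0]}'
python3 -m creep '{"translation":[[0,0,0],[0,0,0],[0,0,5],[0,0,20],[0,0,40]],"yaw":[0,0,0,0,0],"gripper":[0,0,0,0,0]}'
python3 -m creep '{"translation":[[0,0,20],[-5,0,45],[-15,0,60],[-15,0,60]],"yaw":[0,0,0,0],"gripper":[0,0,0,0]}'
python3 - <<'E'
from h import *
o=ctrl.get_obs();c=snap('wrist')
print(list(o['ee_pos']),list(o['eef_rot']),o['grip_width'])
np.savez('wpose.npz',p=o['ee_pos'],r=o['eef_rot'])
s=snap('scene')
save('h',np.hstack([cv2.resize(c['pixels'],(420,315)),cv2.resize(s['pixels'][150:290,150:319],(380,315))]))
E
```

```text
time_s: 12.32
ee_pos: [0.6185, 0.1887, 0.0879]
eef_rot: [3.139, -0.012, 0.146]
force: [0.5, -0.3, 0.2]
grip_width: 0.0897
time_s: 12.73
ee_pos: [0.6179, 0.1886, 0.1273]
eef_rot: [3.139, -0.009, 0.146]
force: [0.1, 0.9, -0.6]
grip_width: 0.0943
time_s: 13.07
ee_pos: [0.6032, 0.189, 0.1915]
eef_rot: [3.139, -0.015, 0.146]
force: [0.4, 1.3, 0.8]
grip_width: 0.0944
[np.float64(0.6031844743123574), np.float64(0.1889751157997833), np.float64(0.1914810958172227)] [np.float64(3.1392368079994446), np.float64(-0.014865027803588005), np.float64(0.14615691366992034)] 0.09444124902171999
```

View pics/h.png

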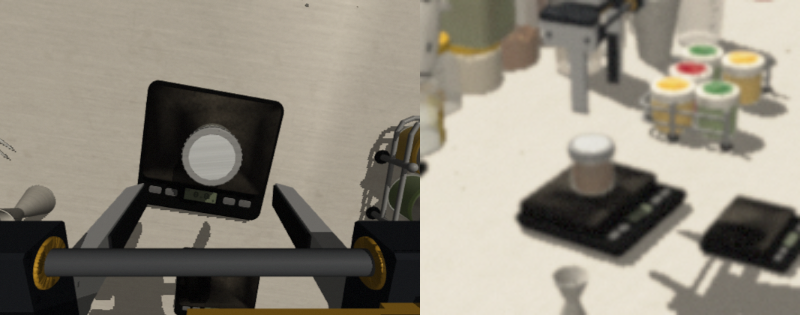

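The pot stands upright on the plate, released, cap at (212,158) in the wrist half, well inside the plate.

```bash
python3 - <<'E'
from h import *
c=dict(np.load('wrist.npz'));w=np.load('wpose.npz')
q=wray(c,w['p'],w['r'],282.7,210.7,.104);print('pot',q,'vs plate .618 .191')
print(ctrl.get_obs()['time_s'],ctrl.hand_in())
E
```

```text
pot [0.6154 0.1894 0.104 ] vs plate .618 .191
the job is handed in; nothing more can be done
13.1667 None
```

The spice pot is standing upright and released on the kitchen scale's plate, and I handed the job in at about 13.2 s. No verdict was reported.

- **Feeling for the cap:** the closed fingertips touched it at about 66 mm above the table.
- **Sliding out:** I pressed about 14 mm behind the middle, with readings of 5–8.5 N, and slid the pot about 82 mm out of the open front. The press read 5.2–5.8 N over the first three slides, below the 8–12 N asked for, but the camera views showed the pot following the finger and staying upright.
- **Weighing:** I gripped it by the cap in the open, lifted it and lowered it onto the plate. The contact reading rose from about -2 N to +3.9 N, so roughly 6 N was put on the scale.

**Last checks:**
- **Pot:** it stands about 3 mm from the plate's centre along x and 2 mm along y, and the gripper is well clear above it.
- **Left and right jars:** measured after the slide, they were within about 2 mm of where they stood.
- **Jar behind:** last measured about 10 mm into the slide, it was within about 1 mm.
- **Two back jars, jigger and shaker:** I did not re-measure these. The arm's path stayed clear of them, and the back jars looked undisturbed in the last scene view.

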